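Index the carving turntable to its next hole

ROBOT

A 6-joint arm with a two-finger parallel gripper is mounted at the origin on the work surface. World frame = base frame: x ahead of the robot, y to its left, z up, the work surface at z = 0. Lengths are in m, angles in rad, forces in N, time in s.
With the tool pointing down it reaches from about 0.25 to 0.775 m from the base axis. Payload 8.9 kg.
Tool frame: the origin (TCP) lies at the very end of the fingers, on their centre line; the grasp point (between the pads) lies robot.tcp_to_grasp behind it (robot.tcp_to_grasp is the distance from the TCP to the grasp point, in m); x points along the fingers, y is the direction in which the jaws open and shut, and the axes are right-handed (so a half turn about x gives the same grasp; the last joint's range is limited). The gripper opens to 85 mm and grips with 20 to 120 N. Pads are 22 mm wide; open, the fingers measure 114 mm over their backs; the gripper's body (76 mm by 85 mm) begins 54 mm behind the grasp point. The pads swing forward as they close: fully open they stand 13 mm farther back than shut.
Start: joints at [1.117, 0.291, -0.153, 1.127, 0, 1.431], TCP at [0.163, 0.499, 0.231] pointing down, gripper open.
Joint ranges: [-2.52, 2.52], [-0.91, 1.74], [-1.3, 1.37], [-1.96, 2.02], [-1.52, 1.47], [-3.14, 3.14]. Speed limits (rad/s): [2.22, 2.22, 2.79, 3.14, 3.14, 3.14].

INTERFACE

Orientations are given as a unit quaternion [x, y, z, w].
In Python, from workcell import robot gives the robot as it stands. Calls block until the motion is done:
- robot.goto(position, orientation): joint-space move of the TCP to a pose.
- robot.move_straight(position, ori=None, max_speed=0.15, f_stop=None): straight line of the TCP; ori=None keeps the orientation; max_speed is the mean speed in m/s. With f_stop (N) it stops when the force on the tool has changed by that much, and returns True; else False.
- robot.movej(angles): joint-space move.
- robot.grip(opening, grasp_force=None): finger opening in m; grasp_force is the grip in N (None keeps the last); returns when the fingers have stopped.
- robot.sleep(seconds).
- robot.ik(position, orientation): joint angles nearest the present ones, or None.
- robot.read_camera(name): name is "scene" or "top" or "wrist"; returns the picture (384x512x3 uint8, red, green, blue); there is no depth.
- robot.camera_params(name): a dict with "fx", "fy", "cx", "cy" (pixels), "position" and "attitude" of the camera in the world; the wrist camera has in their place "tool_from_camera" (4x4, takes a point from camera to tool coordinates, whose origin is the TCP and whose axes are the tool frame's). Camera axes: x right, y down, z forward; pixel columns grow to the right and rows downward; lengths in m; the calibration is good to about 2 mm. The wrist camera is an equidistant fisheye: a pixel r from the principal point sees the ray r / f radians off the axis. A picture is of the moment at which its call begins: read the wrist's pose just before it. camera_params takes no time and is no camera call.
A pose or a line that the arm cannot do raises robot.PlanningError and nothing moves.
- robot.finish_job(): hands the job in, once; it reports no verdict.
Readings, each from a call of its own:
- robot.read_t(): time.
- robot.read_qpos(): joint angles.
- robot.read_joint_velocities(): joint speeds.
- robot.read_tau(): joint torques, N m.
- robot.read_position(): TCP position.
- robot.read_ee_rot(): TCP orientation.
- robot.read_ft_force(): force on the tool from outside, world axes, zero at the start.
- robot.read_ft_torque(): the same for the moment, N m.
- robot.read_gripper_width(): finger opening in m.
Only numpy, scipy, OpenCV 4.12 (cv2) and the standard library are available. Lean on these libraries where they do the work, as an engineer would, in place of code of your own. Each camera call takes 0.05 s, during which the arm holds its last target. There are 200 camera calls.

TASK

Turn the block on the carving turntable one step on: with a fingertip press the turntable's spring plunger fully in, swing the table clockwise (seen from above) by it, and let the plunger spring back up into the very next hole, then take the hand away. Press and swing gently, only touching and never picking anything up: the palm gouge stays lying on the block, and everything else on the bench stays where it is.

Things in the scene. Friction and masses are not known exactly. Their poses are not given: they have to be found in the camera images.
- indexer: fixed base of the carving turntable: grey round casting 280 mm across with a steel index plate on top (42 mm above the bench). 8 holes 14 mm wide, 45 degrees apart on a circle of radius 115 mm, joined by a ring slot 8 mm wide. Origin: on the rotation axis at bench height, z up; the plunger starts on its +x axis. Heavy, it never shifts, but its place and heading differ each time.
- turntable (a joint): angle (rad) of the turning part, 0 at the start, growing clockwise seen from above; 0.785 (45 degrees) is the next hole. Aluminium platen 180 mm across with a pale wooden block 130 x 98 mm (top at 78 mm) and a short arm with the plunger. Locked (under 1 degree of play) while the plunger is up; with it in, about 0.5 N at the plunger turns it and it stays where left.
- plunger (a joint): how far (m) the plunger is pressed down: 0 up (locked), 0.012 at its hard stop; spring 3 N at first, 8 N fully in. From 0.0095 its barrel is clear below the plate, its neck stands in the slot and the table can turn. Let go between holes, it rides under the plate at about 0.009 and springs up in a hole, centring the table if within about 4 mm of it.
- plunger_top (a point): centre of the flat top of the plunger's black round knob, 30 mm across, 12 mm tall, at the end of the turntable's arm, 115 mm from the axis. 95 mm above the bench when up, 83 mm fully pressed; it goes round with the table. Below it a dark steel barrel 28 mm across, top at 73 mm. Closed fingertips pressing on it hold it by friction well enough to swing the table.
- palm_gouge: short carving gouge, wooden handle and steel blade, 112 x 24 x 22 mm, lying loose on top of the block and riding round with it; origin under its middle, x along it towards the blade. Must stay on the block.
- long_gouge: carving gouge with a long wooden handle, 225 x 24 x 22 mm, lying loose on the bench; origin under its middle, x along it. A bystander.
- brayer: ink roller: black rubber roll 100 mm wide, 38 mm across, steel fork and wooden handle, 180 mm long; origin underneath near the fork, x towards the roll. A bystander.
- baren: round wooden rubbing pad 120 mm across with a bar grip on top, 28 mm tall; origin under its centre. A bystander.
- water_bottle: clear bottle 62 mm across, 190 mm tall, standing; origin under its centre. A bystander.
- ink_tin: plain steel tin 86 mm across, 62 mm tall; origin under its centre. A bystander.
- oilstone: grey sharpening stone in a dark wooden tray, 62 x 165 x 28 mm, lying at the far side; origin under its centre. A bystander.
Not all that is in view belongs to the job. Leave any green or orange look-alike of the palm_gouge alone.

How it is judged:
By the outcome, as a careful person would: the job done as asked, in the order asked, and still so for the second after the job is handed in, with the robot touching nothing.
It also fails if it takes over 35 s, if anything falls off the work surface, if the arm or the gripper's body presses on something with over 40 N, if the wrist force passes 120 N, or if a joint passes its speed limit or range.

## Working session

There is one attempt and no reset: what is moved stays moved. The work goes in short steps, each a Python script; the robot and the scene stay as the last script left them, time stands still between calls to the robot, and variables do not carry over. Pictures are saved under pics/ and viewed, about 8 in all and at most 12, crops included, and the job is handed in when it is done.

```bash
mkdir -p pics; python3 - <<'E'
from workcell import robot
import cv2,numpy as np
for n in ["top","scene"]:
    cv2.imwrite(f"pics/{n}0.png",robot.read_camera(n)[...,::-1]); print(n,robot.camera_params(n))
print(robot.camera_params("wrist"),robot.tcp_to_grasp,robot.read_ee_rot(),robot.read_t())
E
```

```text
top {'fx': 444.229774558534, 'fy': 444.229774558534, 'cx': 261.3869763367693, 'cy': 187.34298598939293, 'position': array([0.31278422, 0.02748725, 1.2434151 ]), 'attitude': array([ 0.70639162, -0.70119464,  0.07416588, -0.06193849])}
scene {'fx': 392.55452461727623, 'fy': 392.55452461727623, 'cx': 261.55387821218915, 'cy': 192.24525245833544, 'position': array([1.16774742, 0.3495867 , 1.19509898]), 'attitude': array([ 0.50918032,  0.81338058, -0.23982597, -0.1470746 ])}
{'fx': 297.3186396354542, 'fy': 297.3186396354542, 'cx': 253.12972915816565, 'cy': 196.7667721073801, 'tool_from_camera': array([[ 5.24663054e-04, -2.96090979e-01,  9.55159598e-01,
        -1.43317594e-01],
       [ 9.99999394e-01, -7.69196245e-04, -7.87737261e-04,
        -8.12083516e-04],
       [ 9.67947073e-04,  9.55159432e-01,  2.96090396e-01,
        -7.55145064e-02],
       [ 0.00000000e+00,  0.00000000e+00,  0.00000000e+00,
         1.00000000e+00]])} 0.0187 [ 0.11044418  0.69848086 -0.11125786  0.69824656] 0.1
```

View pics/top0.png

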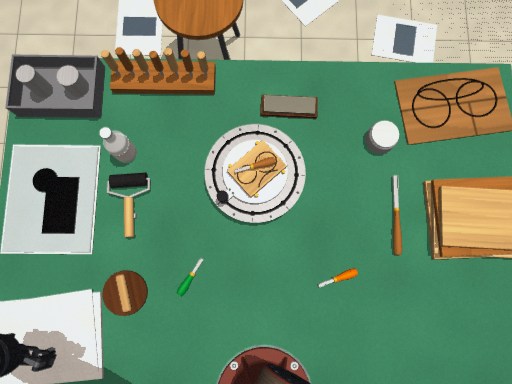

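View pics/scene0.png

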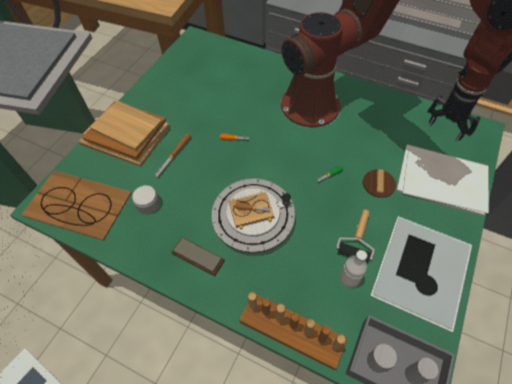

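Both pictures show the turntable at about (255,173) in the top view. The knob is at (222,198) on its lower left, and the palm gouge lies on the block. The green (190,276) and orange (338,278) gouges on the bench are look-alikes to leave alone. Next I locate the knob and the axis, then check them against the 115 mm radius.

```bash
cat > h.py <<'E'
from workcell import robot
import cv2,numpy as np
from scipy.spatial.transform import Rotation as R
def onplane(n,uv,z):
    p=robot.camera_params(n); r=R.from_quat(p["attitude"]).as_matrix()
    d=r@np.array([(uv[0]-p["cx"])/p["fx"],(uv[1]-p["cy"])/p["fy"],1]); c=p["position"]
    return (c+d*(z-c[2])/d[2])
E
python3 - <<'E'
from h import *
a=cv2.imread("pics/top0.png")
hsv=cv2.cvtColor(a,cv2.COLOR_BGR2HSV)
m=((hsv[...,1]<60)&(hsv[...,2]>90)).astype(np.uint8); 
roi=np.zeros_like(m); cv2.circle(roi,(255,173),58,1,-1); m&=roi
m=cv2.morphologyEx(m,cv2.MORPH_OPEN,np.ones((3,3)))
cs,_=cv2.findContours(m,cv2.RETR_EXTERNAL,cv2.CHAIN_APPROX_NONE); c=max(cs,key=cv2.contourArea)
(u,v),ax,an=cv2.fitEllipse(cv2.convexHull(c)); print("ell",u,v,ax)
for n,z in (("top",.042),): A=onplane(n,(u,v),.04); print("axis",A,"dia",np.mean(ax)*1.2034/444*1000)
k=(a.max(2)<60).astype(np.uint8); kr=np.zeros_like(k); cv2.circle(kr,(222,198),10,1,-1); k&=kr
n_,l,s,ce=cv2.connectedComponentsWithStats(k); i=1+np.argmax(s[1:,4]); print("knob",ce[i],s[i])
K=onplane("top",ce[i],.089); print("K",K,"r",np.linalg.norm((K-A)[:2]),"ang",np.degrees(np.arctan2(*(K-A)[[1,0]])))
cv2.imwrite("pics/crop.png",cv2.resize(a[115:230,195:315],None,fx=5,fy=5,interpolation=cv2.INTER_CUBIC))
E
```

```text
ell 254.54495239257812 172.92166137695312 (98.89944458007812, 101.44388580322266)
axis [0.58843221 0.0264842  0.04      ] dia 271.50131056673894
knob [222.2231405  196.62809917] [216 190  15  16 121]
K [0.51237512 0.11106925 0.089     ] r 0.1137511021022958 ang 131.96121184499978
```

View pics/crop.png

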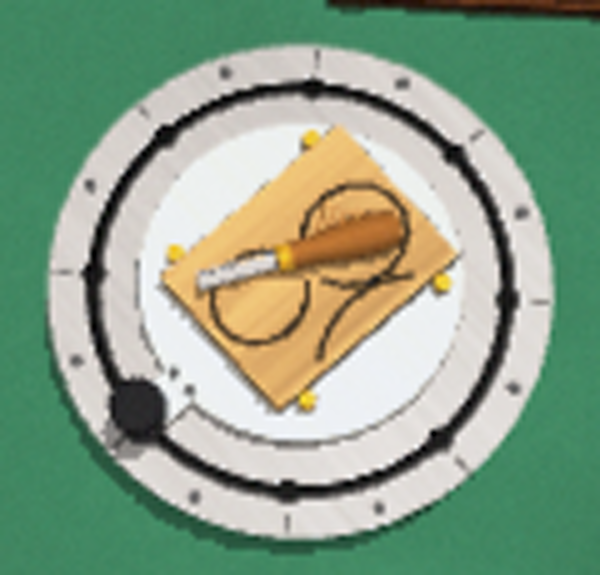

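Crop: the knob is at (137,408), the next hole clockwise is at (93,272), and the gouge lies on the block clear of the knob. The radius of 113.8 mm agrees with the expected 115 mm. The ring-hole pairs put the axis at about (254.9,172.0). Next I close the gripper, hover and take a wrist view with the predicted points overlaid.

```bash
cat >> h.py <<'E'
def down(yaw): # tool x down, tool z along yaw
    z=np.array([np.cos(yaw),np.sin(yaw),0]); x=np.array([0,0,-1.])
    return R.from_matrix(np.c_[x,np.cross(z,x),z]).as_quat()
def wproj(P,pos,q):
    p=robot.camera_params("wrist"); T=p["tool_from_camera"]
    t=R.from_quat(q).inv().apply(np.asarray(P)-pos); c=T[:3,:3].T@(t-T[:3,3])
    th=np.arctan2(np.hypot(c[0],c[1]),c[2]); d=c[:2]/np.hypot(c[0],c[1])
    return np.array([p["cx"],p["cy"]])+p["fx"]*th*d
E
python3 - <<'E'
from h import *
z0=R.from_quat(robot.read_ee_rot()).as_matrix()[:,2]; print("z now",z0)
A=onplane("top",(254.9,172.0),.042); K=onplane("top",(222.2,196.6),.089); print(A,K,np.linalg.norm((K-A)[:2]))
holes=[(166,135),(313,88),(455,153),(507,299),(443,438),(288,491),(93,272)]
for h in holes:
    P=onplane("top",(195+(h[0]+.5)/5-.5,115+(h[1]+.5)/5-.5),.042)-A; print(round(np.hypot(*P[:2])*1e3,1),round(np.degrees(np.arctan2(P[1],P[0]))%45,1))
print("K ang",np.degrees(np.arctan2(*(K-A)[[1,0]])))
best=None
for yd in range(-180,180,15):
    q=robot.ik([K[0],K[1],.13],down(np.radians(yd))); 
    a=np.radians(88); q2=robot.ik([A[0]+.115*np.cos(a),A[1]+.115*np.sin(a),.09],down(np.radians(yd-45)))
    if q is not None and q2 is not None: print(yd,np.round(q,2)[[0,5]],np.round(q2,2)[[0,5]])
E
```

```text
z now [ 9.50848148e-01 -3.09657518e-01 -1.46851241e-04]
[0.59060504 0.0255237  0.042     ] [0.51244965 0.11113178 0.089     ] 0.11591811414864722
115.9 41.5
115.5 42.3
115.9 42.4
114.3 42.1
114.9 42.9
114.3 41.8
115.9 41.3
K ang 132.394332636564
-180 [ 0.07 -3.07] [ 0.11 -2.24]
-165 [0.07 2.95] [ 0.11 -2.51]
-150 [0.07 2.69] [ 0.11 -2.77]
-135 [0.07 2.43] [ 0.11 -3.03]
-120 [0.07 2.17] [0.11 2.99]
-105 [0.07 1.91] [0.11 2.73]
-90 [0.07 1.64] [0.11 2.47]
-75 [0.07 1.38] [0.11 2.21]
-60 [0.07 1.12] [0.11 1.94]
-45 [0.07 0.86] [0.11 1.68]
-30 [0.07 0.6 ] [0.11 1.42]
-15 [0.07 0.34] [0.11 1.16]
0 [0.07 0.07] [0.11 0.9 ]
15 [ 0.07 -0.19] [0.11 0.64]
30 [ 0.07 -0.45] [0.11 0.37]
45 [ 0.07 -0.71] [0.11 0.11]
60 [ 0.07 -0.97] [ 0.11 -0.15]
75 [ 0.07 -1.23] [ 0.11 -0.41]
90 [ 0.07 -1.5 ] [ 0.11 -0.67]
105 [ 0.07 -1.76] [ 0.11 -0.93]
120 [ 0.07 -2.02] [ 0.11 -1.2 ]
135 [ 0.07 -2.28] [ 0.11 -1.46]
150 [ 0.07 -2.54] [ 0.11 -1.72]
165 [ 0.07 -2.81] [ 0.11 -1.98]
```

Hole radii are 114.3–115.9 mm and the heading is 132.1°, which agrees with the knob at 132.4°. I use this axis and hover with closed fingers at yaw 20°.

```bash
cat >> h.py <<'E'
A=np.array([.5906,.0255]); TH0=np.radians(132.1)
def arc(s,z,r=.115): # s: clockwise angle
    a=TH0-s; return np.array([A[0]+r*np.cos(a),A[1]+r*np.sin(a),z])
Y0=np.radians(20)
def look(name):
    pos,q=robot.read_position(),robot.read_ee_rot(); im=robot.read_camera("wrist")[...,::-1].copy()
    for s,z,c in ((0,.095,(0,0,255)),(np.pi/4,.042,(255,0,255)),(np.pi/2,.042,(255,0,255)),(-np.pi/4,.042,(255,0,255))):
        cv2.drawMarker(im,tuple(np.round(wproj(arc(s,z),pos,q)).astype(int)),c,cv2.MARKER_CROSS,9,1)
    im=cv2.resize(im,None,fx=1.5,fy=1.5,interpolation=cv2.INTER_CUBIC); cv2.imwrite(name,im)
E
python3 - <<'E'
from h import *
robot.grip(0.0,20)
robot.goto(arc(0,.16),down(Y0)); print(robot.read_t(),robot.read_gripper_width(),robot.read_position(),robot.read_ft_force())
look("pics/w1.png")
E
```

```text
2.775 -0.00014443934690619345 [0.51336446 0.1114807  0.16010762] [ 0.03402232  0.47141444 -0.73932383]
```

View pics/w1.png

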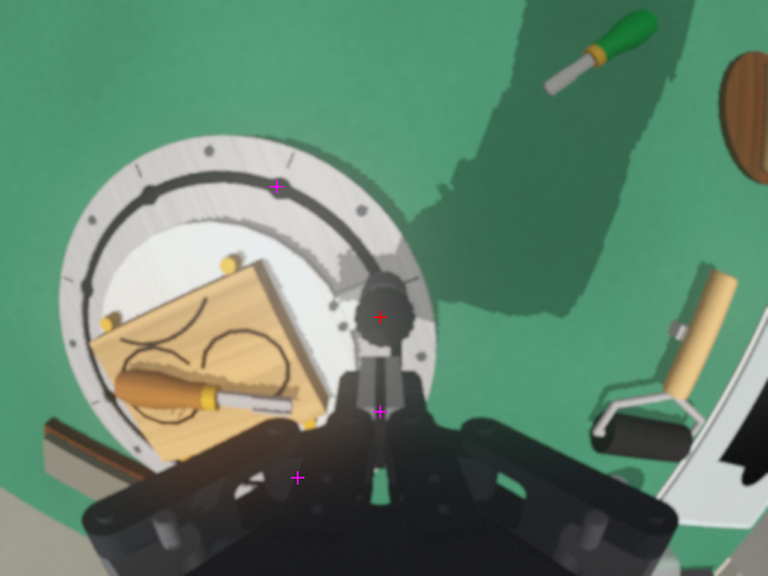

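Wrist view: the knob is centred near (384,313) against a prediction of (380,317), about 2–3 mm off. The hole at (280,186) matches its prediction at (277,187). That is good enough, so I press now.

```bash
python3 - <<'E'
from h import *
robot.move_straight(arc(0,.103),down(Y0),max_speed=.1)
f0=robot.read_ft_force()
print(robot.move_straight(arc(0,.0795),max_speed=.02,f_stop=12))
robot.sleep(.2)
print(robot.read_t(),robot.read_position()-arc(0,0),robot.read_ft_force()-f0)
E
```

```text
True
4.6917 [0.00065923 0.00036292 0.08308668] [0.24195534 1.52627301 7.76668401]
```

```bash
python3 - <<'E'
from h import *
robot.move_straight(arc(0,.0822),max_speed=.02,f_stop=20)
print(robot.read_position()[2],robot.read_ft_force())
N=8
for i in range(1,N+1):
    s=np.pi/4*i/N
    hit=robot.move_straight(arc(s,.0822),down(Y0-s),max_speed=.03,f_stop=15)
    p=robot.read_position(); print(i,hit,np.round((p-arc(s,0))*1e3,1),np.round(robot.read_ft_force(),1),round(robot.read_t(),1))
    if hit: break
cv2.imwrite("pics/top1.png",cv2.resize(robot.read_camera("top")[115:230,195:315,::-1],None,fx=5,fy=5,interpolation=cv2.INTER_CUBIC))
E
```

```text
0.08297059549036434 [-1.57123735  0.95440394 12.13565459]
1 False [ 0.8  0.7 83. ] [-1.8  2.6 12.2] 5.5
2 False [ 0.8  0.8 83. ] [-1.6  2.8 11.3] 6.0
3 False [ 0.9  0.9 83. ] [-2.   3.6 11.3] 6.5
4 False [ 0.9  0.9 83. ] [-0.1  3.9 10.8] 7.0
5 False [ 1.  1. 83.] [-1.3  4.   9.8] 7.6
6 False [ 1.1  1.  83.1] [0.4 3.7 9.5] 8.1
7 False [ 1.2  1.  83.1] [0.1 3.3 8.9] 8.6
8 False [ 1.3  0.9 83.1] [0.2 4.  9.2] 9.1
```

View pics/top1.png

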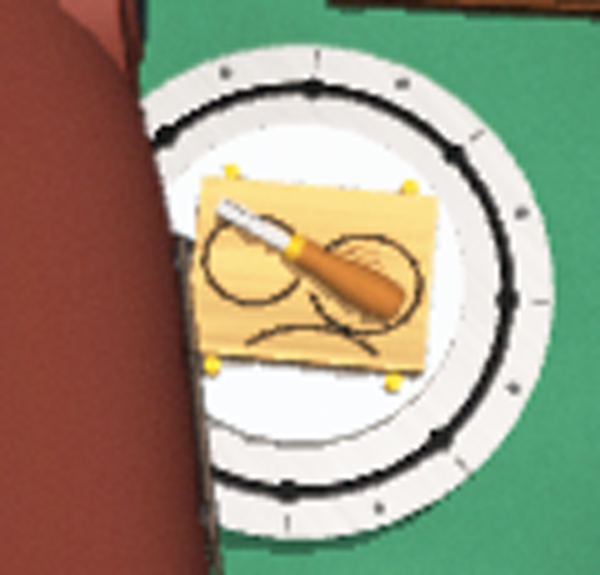

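Crop: the block's edges have turned from about −41° to +4°, so about 45°, and the gouge is still on the block. I release slowly straight up and then look.

```bash
python3 - <<'E'
from h import *
p=robot.read_position(); s=np.pi/4
for z in (.086,.089,.092,.095,.098):
    robot.move_straight([p[0],p[1],z],max_speed=.02); print(z,np.round(robot.read_ft_force(),1))
robot.move_straight([p[0],p[1],.17],max_speed=.1)
robot.goto([.38,.30,.25],down(Y0-s)); robot.sleep(.3)
print(robot.read_t(),robot.read_ft_force())
a=robot.read_camera("top")[...,::-1]; b=robot.read_camera("scene")[...,::-1]
c=cv2.resize(a[115:230,195:315],(390,374),interpolation=cv2.INTER_CUBIC); d=cv2.resize(b[170:265,200:300],(394,374),interpolation=cv2.INTER_CUBIC)
cv2.imwrite("pics/end.png",np.hstack([c,d])); cv2.imwrite("pics/top2.png",a); cv2.imwrite("pics/scene2.png",b)
k=(a.max(2)<60).astype(np.uint8)
kr=np.zeros_like(k); cv2.circle(kr,(214,169),11,1,-1); k&=kr
n_,l,st,ce=cv2.connectedComponentsWithStats(k); i=1+np.argmax(st[1:,4]); K=onplane("top",ce[i],.089)
print(ce[i],st[i],np.hypot(*(K[:2]-A)),np.degrees(TH0-np.arctan2(*(K[:2]-A)[::-1])))
E
```

```text
0.086 [-0.   0.5  6.9]
0.089 [-1.3  0.5  4. ]
0.092 [-2.9 -0.3  3.8]
0.095 [ 0.2 -0.1  2.6]
0.098 [ 0.3 -0.6 -0.2]
13.0 [ 0.50872272 -0.28255199 -0.37528623]
[212.11111111 166.94444444] [207 159  11  22 126] 0.11431788328538764 43.02587151041991
```

View pics/end.png

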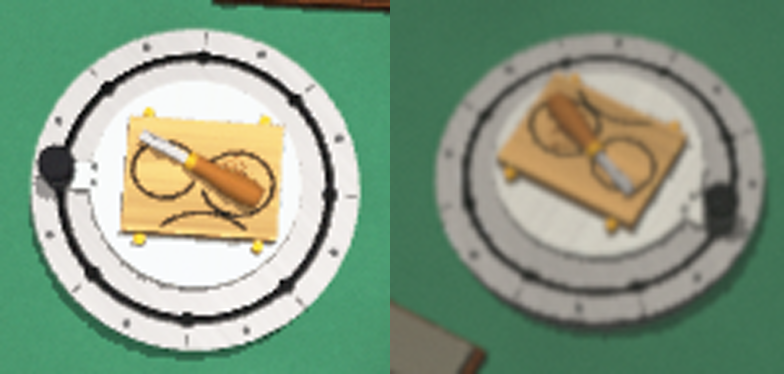

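View pics/top2.png

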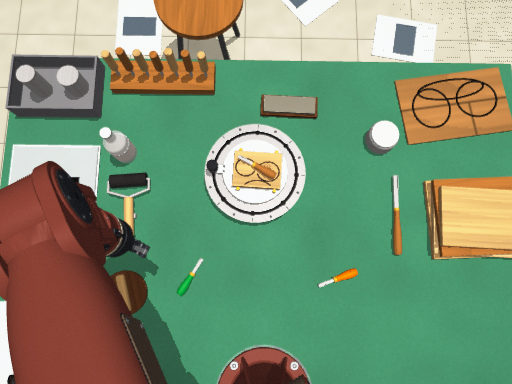

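The push-back lasted up to a tip height of 95 mm (3.8 N at 92 mm, 2.6 N at 95 mm). A plunger stuck under the plate would have lost contact at about 86 mm, so it has sprung fully up. The crop shows the knob at (56,164) over the next hole and the gouge on the block. In the full view the visible bystanders are where they were.

```bash
python3 - <<'E'
from h import *
print(robot.read_t(),robot.read_ft_force()); robot.finish_job()
E
```

```text
13.1 [-0.46553717 -0.66271252 -0.28688423]
the job is handed in; nothing more can be done
```

The turntable is one step on, and I handed the job in at 13.1 s with the hand clear of everything. I pressed the plunger with closed fingertips to 83 mm (its stop, about 12 N), swung it 45° clockwise and lifted straight up.

- **Plunger:** the spring still pushed on the fingertip up to a tip height of 95 mm, so the plunger is fully up in the next hole.
- **Block:** its edges turned by about 45°.
- **Gouge and bystanders:** the palm gouge is still on the block, and the bystanders in the last top view are unmoved. The arm partly hid the baren, and I did not view the last scene picture in full to check it.
- **One disagreement:** the final automatic knob measurement read 43.0°. That blob included part of the dark slot, so I put it down to a biased measurement and did not repeat it. The spring force and block edges agree with the next hole.

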